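# Turn the banding wheel and point out the cup's handle

### The job

Show the painter, who will sit at the front edge of the table, where to begin: with a fingertip on the head of the banding wheel, not on the cup, turn the wheel until the handle of the cup standing on it points squarely at the table's front edge (the robot's side). Then point down at the top of that handle from about a finger's breadth above it, touching nothing, hold still there for three seconds and finish while still pointing. The cup must stay centred and upright on the wheel, and everything else stays where it is.

Things in the scene. Friction and masses are not known exactly. Their poses are not given: they have to be found in the camera images.
- banding_wheel: Banding wheel (a potter's decorating turntable), dark grey, its base fixed on the table. Origin: on its vertical axis, at the table top; its own yaw means nothing. Its round head is a flat disc of 206 mm diameter, top face 91 mm above the table, rim from 65 to 91 mm.
- banding_wheel_head (a joint): Angle of the wheel's head, rad, positive anticlockwise from above, 0 at the start, range -3.14 to 3.14. It turns very freely (0.008 N m) and stays when let go at rest. A fingertip pressed lightly (3 to 10 N) on its top face 85 to 92 mm from the axis and moved round in an arc takes it along by friction, and the cup with it.
- cup: Plain unglazed bisque cup, 67 mm wide, 66 mm high, 98 mm over the handle, loose, standing centred on the wheel's head (so its foot is 91 mm above the table). Origin: at its underside, midway along the 98 mm. z up; the handle sticks out along its -y axis, the cup's own vertical axis lies 15.5 mm from the origin along +y. 0.19 kg.
- cup_axis (a point): Point on the cup's own vertical axis, at its underside. It lies over the wheel's axis at the start (within 5 mm).
- cup_handle (a point): Top of the cup's handle, the point to be pointed at: 51.5 mm out from the cup's axis, 57 mm above the cup's foot (9 mm below its rim). The handle is a loop 8 mm thick; it reaches from the cup's wall at 33 mm from the cup's axis to 64.5 mm.
- table_front (a point): Point on the bare table top near its front edge, straight ahead of the robot. Its -x axis (the world's -x) is the direction square to the table's front edge, towards the robot's side, in which the handle is to point.
- second_cup: Bystander: a cup of the same kind, standing on the table, not on the wheel. Origin at its underside.
- vase: Bystander: bisque vase, 66 mm wide, 100 mm high. Origin at its underside.
- horned_figure: Bystander: round bisque figure with horns, 68 mm wide, 101 mm high. Origin at its underside.
- snail: Bystander: bisque snail, 23x91x51 mm. Origin at its underside.
- needle_tool: Bystander: needle tool with a wooden handle, 162 mm long, lying at the front edge.
- loop_tool: Bystander: wire loop tool with a wooden handle, 197 mm long, lying near the front edge.
- rib_wood: Bystander: oval wooden rib, 58x96x6 mm, lying near the front edge.
Not all that is in view belongs to the job. Leave any green look-alike of the cup alone.

How it is judged (in metres and radians):
On the way:
1. the handle points at the table's front edge and the robot points down at it from just above, still and touching nothing, for two seconds (angle between the y axis of cup and the x axis of table_front, either way round below 0.3 rad and y of table_front in the frame of cup below 0 m and horizontal distance between cup_axis and banding_wheel below 0.02 m and angle between cup's own z axis and vertical below 0.1 rad and height (world z) of cup between 0.085 and 0.098 m and velocity of joint banding_wheel_head between -0.1 and 0.1 rad/s and horizontal distance between the grasp point and cup_handle below 0.02 m and z of the grasp point in the frame of cup_handle between 0.022 and 0.06 m and contact force between each of the arm, the fingers and anything else below 0.3 N), for 2 s.
At the end, for the whole second after the job is handed in: Cup upright (0.1 rad), its axis within 20 mm of the wheel's, handle pointing along -x, square to the front edge, within 0.3 rad; wheel at rest; TCP within 20 mm horizontally of the handle's top and 22 to 60 mm above it (fingertips 3 to 40 mm above); robot touches nothing (all of step 1).
It fails at once if the robot touches the cup (contact force between any of the arm, the fingers and cup above 0.3 N).
It fails at once if the cup is lifted or tipped (height (world z) of cup above 0.11 m or angle between cup's own z axis and vertical above 0.3 rad).
It fails at once if another piece or tool is moved (distance of any of second_cup, vase, horned_figure, snail, needle_tool, loop_tool, rib_wood from where it was at the start of the episode above 0.02 m).
It also fails if it takes over 61 s, if anything falls off the work surface, if the arm or the gripper's body presses on something with over 40 N, if the wrist force passes 120 N, or if a joint passes its speed limit or range.

### The arm

A 6-joint arm with a two-finger parallel gripper is mounted at the origin on a cart in front of the work surface, level with it; the furniture and walls round the work are solid. World frame = base frame: x ahead of the robot, y to its left, z up, the work surface at z = 0. Lengths are in mm, angles in rad, forces in N, time in s.
With the tool pointing down it reaches from about 375 to 975 mm from the base axis. Payload 3.8 kg.
Tool frame: the origin (TCP) lies between the finger pads, 19 mm behind the fingertips; this is the grasp point; z points along the fingers, y is the line along which they close (so a half turn about z gives the same grasp; the last joint's range is limited). The gripper opens to 88 mm and grips with 3 to 60 N. Pads are 18 mm wide; open, the fingers measure 123 mm over their backs; the gripper's body (75 mm by 187 mm) begins 45 mm behind the grasp point.
Start: joints at [-0.037, 0.264, 1.604, -0, 1.274, -0.037], TCP at [674.995, -0.002, 257.406] pointing down, gripper open.
Joint ranges: [-2.63, 2.63], [-0.94, 2.18], [0.31, 2.57], [-1.31, 4.45], [0, 2.66], [-2.55, 2.55]. Speed limits (rad/s): [2.57, 2.57, 3.14, 3.14, 3.14, 3.14].

### API

Orientations are given as a unit quaternion [w, x, y, z].
In Python, from rig import move_to, line_to, goto_joints, move_gripper, hold, ik, get_image, camera_params, Unreachable, close_job, current_clock, current_joint_pos, current_qvel, current_joint_efforts, current_position, current_orientation, current_force, current_torque, current_grip_width, current_finger_force gives the robot as it stands. Calls block until the motion is done:
- move_to(position, orientation): joint-space move of the TCP to a pose.
- line_to(position, frame=None, velocity=150, max_force=None): straight line of the TCP; frame=None keeps the orientation; velocity is the mean speed in mm/s. With max_force (N) it stops when the force on the tool has changed by that much, and returns True; else False.
- goto_joints(angles): joint-space move.
- move_gripper(opening, newtons=None): finger opening in mm; newtons is the grip in N (None keeps the last); returns when the fingers have stopped.
- hold(seconds).
- ik(position, orientation): joint angles nearest the present ones, or None.
- get_image(name): name is "scene" or "side" or "wrist"; returns (picture, depth): 420x560x3 uint8, red, green, blue; 420x560 float32, mm along the optical axis (not along the pixel's ray), 0 where there is no reading.
- camera_params(name): a dict with "vfov" (degrees; the focal length in pixels is half the picture's height over the tangent of half this angle, whatever the lens; pixels are square), "cx", "cy" (the principal point, pixels), "xyz" and "attitude" of the camera in the world; the wrist camera has in their place "tool_from_camera" (4x4, takes a point from camera to tool coordinates, whose origin is the TCP and whose axes are the flange's). Camera axes: x right, y up, looking along -z (the intrinsics and any distortion apply to the point x, -y, -z); pixel columns grow to the right and rows downward; lengths in mm; the calibration is good to about 2 mm. The wrist camera is an equidistant fisheye: a pixel r from the principal point sees the ray r / f radians off the axis. A picture is of the moment at which its call begins: read the wrist's pose just before it. camera_params takes no time and is no camera call.
A pose or a line that the arm cannot do raises Unreachable and nothing moves.
- close_job(): hands the job in; it is judged then, once.
Readings, each from a call of its own:
- current_clock(): time.
- current_joint_pos(): joint angles.
- current_qvel(): joint speeds.
- current_joint_efforts(): joint torques, N m.
- current_position(): TCP position.
- current_orientation(): TCP orientation.
- current_force(): force on the tool from outside, world axes, zero at the start.
- current_torque(): the same for the moment, N m.
- current_grip_width(): finger opening in mm.
- current_finger_force(): force on a finger pad.
Only numpy, scipy, OpenCV 4.12 (cv2) and the standard library are available. Lean on these libraries where they do the work, as an engineer would, in place of code of your own. Each camera call takes 0.05 s, during which the arm holds its last target. There are 200 camera calls.

## Working session

There is one attempt and no reset: what is moved stays moved. The work goes in short steps, each a Python script; the robot and the scene stay as the last script left them, time stands still between calls to the robot, and variables do not carry over. Pictures are saved under pics/ and viewed, at most 10 in all, crops included, and the job is handed in when it is done.

```bash
mkdir -p pics
cat > h.py <<'E'
import numpy as np, cv2
from rig import *
from scipy.spatial.transform import Rotation as R
def rot(q): return R.from_quat([q[1],q[2],q[3],q[0]]).as_matrix()
def cloud(name, d):
    p=camera_params(name); h,w=d.shape
    f=h/2/np.tan(np.radians(p['vfov'])/2)
    u,v=np.meshgrid(np.arange(w),np.arange(h))
    P=np.stack([(u-p['cx'])/f*d,-(v-p['cy'])/f*d,-d],-1)
    return P@rot(p['attitude']).T+np.array(p['xyz'])
E
python3 - <<'E'
from h import *
for n in("scene","side"):
    p=camera_params(n); print(p)
    im,d=get_image(n); np.savez(f'{n}0.npz',im=im,d=d); cv2.imwrite(f'pics/{n}0.png',im[...,::-1])
print(camera_params("wrist"),current_orientation(),current_clock())
E
```

```text
{'vfov': 48.78724366439451, 'cx': 285.946609513238, 'cy': 212.22985211005272, 'xyz': array([ 235.7990509 , -689.81208762,  896.6527109 ]), 'attitude': array([ 0.90758903,  0.36526458, -0.08353415, -0.18943597])}
{'vfov': 53.36558632769069, 'cx': 280.6210833112531, 'cy': 218.56247641569053, 'xyz': array([230.34380227, 653.93737535, 707.24666944]), 'attitude': array([-0.20738956, -0.09164471,  0.42179448,  0.87788395])}
{'vfov': 65.70646984690485, 'cx': 276.5419866404217, 'cy': 203.7398201134458, 'tool_from_camera': array([[-9.82688541e-04,  9.59342044e-01,  2.82244356e-01,
         7.39476212e+01],
       [ 9.99999340e-01,  7.74825256e-04,  8.48078774e-04,
        -1.56291563e+00],
       [ 5.94907569e-04,  2.82245004e-01, -9.59342173e-01,
        -1.27603386e+02],
       [ 0.00000000e+00,  0.00000000e+00,  0.00000000e+00,
         1.00000000e+00]])} [-7.42395528e-04  7.07111701e-01  7.07101147e-01 -6.77247734e-04] 0.1
```

View pics/scene0.png

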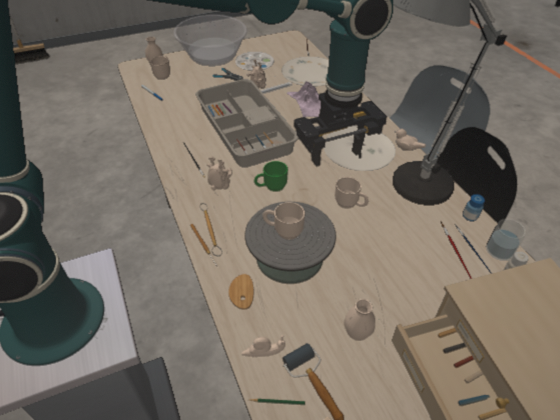

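View pics/side0.png

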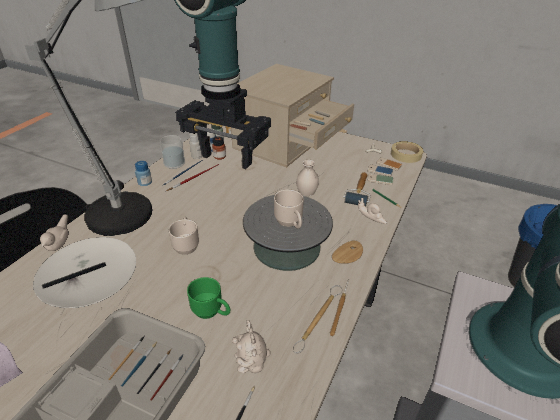

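The scene view shows three look-alikes: the bisque cup on the wheel (290,218), the bisque second cup on the table (347,192) and a green cup (275,177). In the side view they are at (288,208), (184,236) and (205,297). I choose the one on the wheel, whose handle in the scene view points left and slightly away, at (268,216). Next I measure the wheel and that cup.

Run:
```python
from h import *
allc=[]
for n,(u,v) in(("scene",(290,235)),("side",(288,220))):
    z=np.load(n+'0.npz'); im,d=z['im'],z['d']; P=cloud(n,d)
    box=np.zeros(d.shape,bool); box[v-50:v+45,u-60:u+60]=True
    sat=im.max(-1).astype(int)
    w=box&(d>0)&(abs(P[...,2]-91)<5)&(sat<110)
    pts=P[w][:,:2].astype(np.float32)
    hull=cv2.convexHull(pts); c,r=cv2.minEnclosingCircle(hull); 
    print(n,'wheel',c,r,'z',np.median(P[w][:,2]),w.sum())
    b=box&(d>0)&(P[...,2]>97)&(P[...,2]<165)&(np.hypot(P[...,0]-c[0],P[...,1]-c[1])<75)
    Q=P[b]; np.save(n+'cup.npy',Q); print('cup n',len(Q),'zmax',np.percentile(Q[:,2],99))
    rim=Q[Q[:,2]>152]; cc,rr=cv2.minEnclosingCircle(rim[:,:2].astype(np.float32)); print(' rim',cc,rr)
    q=Q[:,:2]-np.array(c); rad=np.hypot(*q.T); H=(rad>41)
    m=q[H].mean(0); print(' handle n',H.sum(),'mean',m,'ang',np.degrees(np.arctan2(m[1],m[0])),'rmax',rad.max(),'z',Q[H][:,2].min(),Q[H][:,2].max())
    crop=cv2.resize(im[v-60:v+50,u-65:u+65],None,fx=3,fy=3); allc.append(crop)
    # bystanders height map near wheel
    o=(d>0)&(P[...,2]>15)&(np.hypot(P[...,0]-c[0],P[...,1]-c[1])<230)&(np.hypot(P[...,0]-c[0],P[...,1]-c[1])>112)
    N,l,_,_=cv2.connectedComponentsWithStats(o.astype(np.uint8))
    for i in range(1,N):
        s=P[l==i]
        if len(s)>60: print('  obs',s.mean(0).round(),s.max(0).round(),len(s))
cv2.imwrite('pics/crop.png',np.hstack(allc)[...,::-1])
```

```text
scene wheel (542.2553100585938, -48.047119140625) 105.96187591552734 z 90.81517176403713 3783
cup n 1043 zmax 156.76613511921252
 rim (540.0441284179688, -43.38262939453125) 35.30227279663086
 handle n 103 mean [-42.03138474  35.74476767] ang 139.62114974247734 rmax 68.02355636067182 z 103.58755890112093 151.229306581654
  obs [394. -23. 626.] [436.  -2. 638.] 500
  obs [692. -33. 442.] [771.  35. 607.] 3896
  obs [647.  16. 541.] [656.  46. 559.] 108
  obs [739.  51.  42.] [756.  81.  66.] 227
side wheel (544.862548828125, -41.62457275390625) 105.62049865722656 z 89.90800277486346 3061
cup n 957 zmax 155.65781773604135
 rim (543.6572875976562, -40.030433654785156) 35.62285232543945
 handle n 80 mean [-41.68997608  36.2665373 ] ang 138.97965819039243 rmax 65.72178753700018 z 103.66503957097359 150.05947141610523
  obs [679.  29. 431.] [769.  71. 564.] 5404
  obs [ 592. -261.   41.] [ 614. -254.   68.] 193
  obs [739.  67.  44.] [759.  85.  66.] 148
  obs [608. 178.  45.] [619. 182.  64.] 83
```

View pics/crop.png

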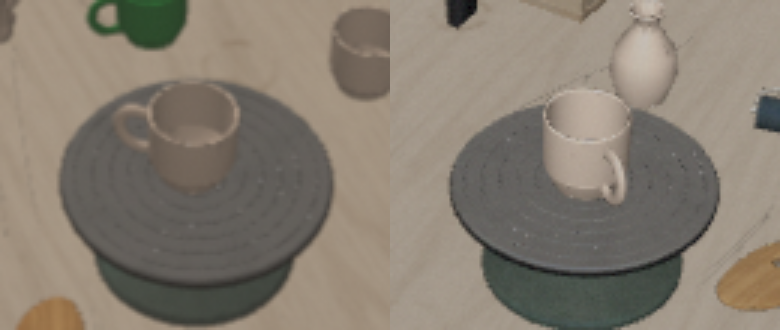

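The crop confirms the bisque cup on the wheel, with its handle at about 140° azimuth. Sizes agree: head radius about 105 against 103, z 90–91, rim 157, handle tip about 65 mm out. The wheel axis is near (543,-44). I will press at azimuth -110° and turn +40°.

```bash
cat >> h.py <<'E'
C=np.array([543.,-43.5])
def pose(phi,r=88):
    c,s=np.cos(phi),np.sin(phi)
    M=np.array([[-c,-s,0],[-s,c,0],[0,0,-1]],float).T   # columns x,y,z
    M=np.column_stack([[-c,-s,0],[-s,c,0],[0,0,-1]])
    x,y,z,w=R.from_matrix(M).as_quat()
    return C+r*np.array([c,s]),np.array([w,x,y,z])
E
sed -i '/columns x,y,z/d' h.py
python3 - <<'E'
from h import *
move_gripper(0)
p,q=pose(np.radians(-110))
for a in(-110,-90,-70):
    pp,qq=pose(np.radians(a)); print(a,pp,np.round(ik([*pp,110],qq),2))
move_to([*p,200],q); f0=current_force(); print(current_clock(),current_position(),f0,current_grip_width())
line_to([*p,120],velocity=80)
print(current_force())
print(line_to([*p,104],velocity=8,max_force=4)); hold(.2)
print(current_clock(),current_position(),current_force(),current_force()-np.array(f0))
im,d=get_image("side"); cv2.imwrite('pics/touch.png',im[100:300,150:430][...,::-1].repeat(2,0).repeat(2,1))
E
```

```text
-110 [ 512.90222739 -126.19295063] [-0.29  0.13  2.06 -0.    0.96  0.06]
-90 [ 543.  -131.5] [-0.28  0.18  1.99 -0.    0.96 -0.28]
-70 [ 573.09777261 -126.19295063] [-0.26  0.23  1.93 -0.    0.98 -0.61]
2.2583 [ 514.20500608 -126.19830394  200.97989162] [ 0.08665722 -0.18234748 -0.16649468] 0.5702156204976957
[-0.18197486 -0.5688887   0.10134254]
True
4.8083 [ 512.97673799 -126.23840172  110.49656401] [ 0.44573257 -0.23790478  5.98055338] [ 0.35907536 -0.0555573   6.14704806]
```

View pics/touch.png

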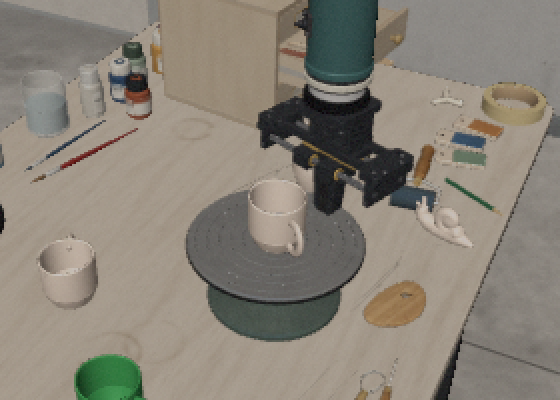

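The closed fingertips (about 330,205 in this crop) rest on the head near its rim, clear of the cup, pressing about 6 N. Now the arc, with the force watched at every step.

Run:
```python
from h import *
z=current_position()[2]-.1
for a in range(-106,-69,4):
    p,q=pose(np.radians(a))
    line_to([*p,z],q,velocity=20)
    F=current_force(); print(a,round(z,2),np.round(current_position(),1),np.round(F,1),round(current_clock(),1))
    z+=np.clip((F[2]-6)*.06,-.4,.4)
    if F[2]>25: break
hold(.5); print(np.round(current_force(),1))
im,d=get_image("side"); np.savez('side1.npz',im=im,d=d); im2,d2=get_image("scene"); np.savez('scene1.npz',im=im2,d=d2)
for n,dd in(("scene",d2),("side",d)):
    P=cloud(n,dd).reshape(-1,3); r=np.hypot(*(P[:,:2]-C).T)
    Q=P[(P[:,2]>97)&(P[:,2]<165)&(r<72)&(P[:,1]>-90)]
    rim=Q[Q[:,2]>152]; cc,rr=cv2.minEnclosingCircle(rim[:,:2].astype(np.float32))
    q=Q[:,:2]-np.array(cc); H=np.hypot(*q.T)>41; m=q[H].mean(0)
    print(n,cc,rr,H.sum(),m,np.degrees(np.arctan2(m[1],m[0])))
```

```text
-106 110.37 [ 518.8 -128.2  110.5] [-0.6 -1.1  4.2] 5.4
-102 110.26 [ 524.8 -129.9  110.5] [-0.2 -1.9  5.9] 5.8
-98 110.26 [ 530.9 -131.   110.5] [-0.6 -3.3  5.8] 6.3
-94 110.24 [ 537.1 -131.6  110.5] [ 0.3 -2.5  4.2] 6.7
-90 110.14 [ 543.4 -131.9  110.5] [-0.3 -2.8  5.2] 7.2
-86 110.09 [ 549.6 -131.7  110.5] [ 0.4 -3.3  5.4] 7.7
-82 110.05 [ 555.8 -131.   110.5] [-0.3 -4.5  6.3] 8.1
-78 110.07 [ 561.8 -129.9  110.5] [ 0.9 -4.   6.3] 8.6
-74 110.09 [ 567.8 -128.4  110.5] [ 1.7 -3.2  5.1] 9.0
-70 110.03 [ 573.7 -126.4  110.5] [ 1.2 -3.5  5.4] 9.5
[ 1.1 -2.8  5.5]
scene (536.42578125, -44.30640411376953) 35.245887756347656 82 [-51.41582109  -3.91350599] -175.64733475598382
side (557.7664794921875, -52.53668212890625) 52.8543815612793 583 [-37.15805591  26.05563666] 144.9614399620412
```

Lift straight off and measure without the occlusion.

Run:
```python
from h import *
p=current_position(); line_to([p[0],p[1],113],velocity=10); line_to([p[0],p[1],230],velocity=100)
line_to([p[0]+60,p[1]-150,230])
out=[]
for n in("scene","side"):
    im,d=get_image(n); P=cloud(n,d).reshape(-1,3); r=np.hypot(*(P[:,:2]-C).T)
    Q=P[(P[:,2]>97)&(P[:,2]<165)&(r<75)]
    rim=Q[Q[:,2]>152]; cc,rr=cv2.minEnclosingCircle(rim[:,:2].astype(np.float32))
    for c in(np.array(cc),C):
        q=Q[:,:2]-c; H=np.hypot(*q.T)>41; m=q[H].mean(0)
        print(n,c,rr,H.sum(),m,np.degrees(np.arctan2(m[1],m[0])))
    H=(np.hypot(*(Q[:,:2]-np.array(cc)).T)>41)&(Q[:,2]>140)
    print(' top of handle',H.sum(),Q[H].mean(0),Q[H][:,2].max())
    u,v=(290,225) if n=="scene" else (288,215)
    out.append(cv2.resize(im[v-60:v+50,u-65:u+65],None,fx=3,fy=3))
cv2.imwrite('pics/turned.png',np.hstack(out)[...,::-1]); print(current_clock())
```

```text
scene [537.98626709 -44.50945663] 35.1318473815918 80 [-52.41208744  -3.44116915] -176.24357848310007
scene [543.  -43.5] 35.1318473815918 97 [-55.04935774  -4.44445866] -175.38418617971325
 top of handle 26 [489.01788222 -47.55663327 145.88249352] 151.48586742237876
side [542.61376953 -42.45798111] 35.031890869140625 95 [-53.0801401    0.10482971] 179.88684483030727
side [543.  -43.5] 35.031890869140625 97 [-53.21250208   1.12176664] 178.79233313402736
 top of handle 27 [492.83546302 -42.62668999 144.89169876] 149.6748538503516
13.175
```

View pics/turned.png

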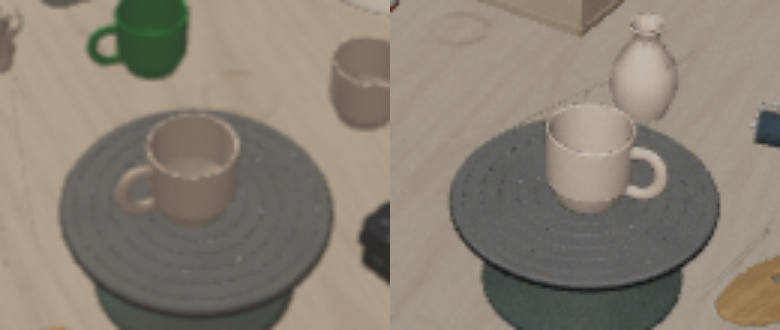

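The handle now points at the front edge, at about 182° ± 2° (scene 130,188 in the crop, side 650,175), with the cup upright and centred. The handle top is at about (489,-44.5,148). I point from 17 mm above it, hold, and verify before handing in.

Run:
```python
from h import *
q=[0,.70710678,.70710678,0]
move_to([489,-44.5,240],q); line_to([489,-44.5,184],velocity=60); hold(3.5)
print(current_clock(),current_position(),current_force(),np.abs(current_qvel()).max())
out=[]
for n in("scene","side"):
    im,d=get_image(n); u,v=(280,215) if n=="scene" else (298,205)
    out.append(cv2.resize(im[v-65:v+65,u-65:u+65],None,fx=3,fy=3))
cv2.imwrite('pics/point.png',np.hstack(out)[...,::-1])
```

```text
18.8167 [488.99163902 -44.48319621 183.99273937] [-0.62064793  0.62274403 -0.19389495] 0.0015648970457783067
```

View pics/point.png

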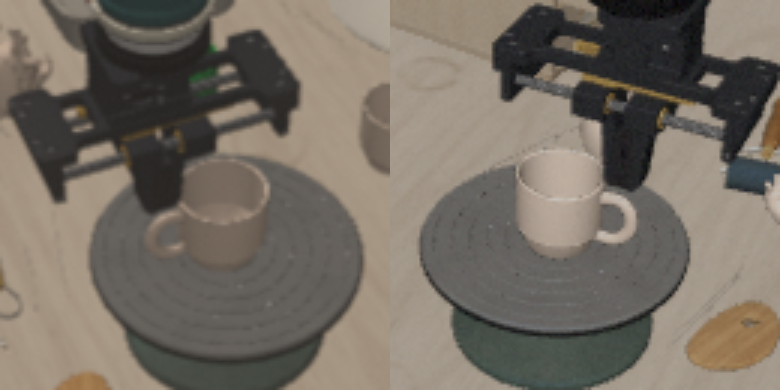

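The closed fingertips (scene crop 155,210; side crop 622,185) sit just above the handle's top (160,225; 618,197) with a visible gap. The cup is centred and unmoved and the arm is still, so I hand in.

```bash
python3 -c "
from rig import *
close_job(); print(current_clock())"
```

```text
the job is handed in; nothing more can be done
the job is handed in; nothing more can be done
```

I turned the wheel until the cup's handle pointed at the front edge (measured within about 5° of square), and handed the job in at about 19 s with the closed fingertips still about 17 mm above the handle's top after a 3.5 s hold, touching nothing.

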